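# Third hand at the filtration cell: seat the round cover and hold it pressed

### The arm

A 6-joint arm with a two-finger parallel gripper is mounted at the origin on the work surface. World frame = base frame: x ahead of the robot, y to its left, z up, the work surface at z = 0. Lengths are in mm, angles in rad, forces in N, time in s.
With the tool pointing down it reaches from about 425 to 950 mm from the base axis. Payload 14.7 kg.
Tool frame: the origin (TCP) lies on the centre line of the jaws, within the pads' length; the fingertips stand 22 mm ahead of it and the grasp point (between the pads) lies 3 mm ahead of it; z points along the fingers, y is the line along which they close (so a half turn about z gives the same grasp; the last joint's range is limited). The gripper opens to 85 mm and grips with 20 to 120 N. Pads are 22 mm wide; open, the fingers measure 114 mm over their backs; the gripper's body (76 mm by 85 mm) begins 54 mm behind the grasp point. The pads swing forward as they close: fully open they stand 13 mm farther back than shut.
Start: joints at [1.102, 0.48, 1.596, -0, 1.065, -0.047], TCP at [266.088, 593.034, 253.297] pointing down, gripper open.
Joint ranges: [-2.75, 2.75], [-0.82, 2.05], [0.23, 2.67], [-1.56, 4.7], [0.09, 2.69], [-2.92, 2.92]. Speed limits (rad/s): [1.89, 1.89, 2.39, 3.01, 3.01, 3.01].

### API

Orientations are given as a 3x3 rotation matrix whose columns are the frame's x, y, z axes.
In Python, from rig import observe, camera, job_done gives the robot as it stands. The module is installed in compiled form; this text tells all that it offers.
- The arm moves only by the tool apply_moves, never from a script. Its argument "commands" is a list of rows, each an object of numbers: "x", "y", "z": the shift along the world's x, y, z in m; "wx", "wy", "wz": the turn, a rotation vector about the world's x, y, z in degrees; "fingers": the opening, from -1 (shut) to 1 (fully open). A call has 1 to 5 rows; each row shifts and turns the commanded pose from where the row before left it; what a row does not reach is not made up. A row lasts 1/10 s, in which the tool goes at most 50 mm and 8.59 degrees, less where a joint would pass 70% of its speed; a pose out of reach is approached as far as the arm can. A call is refused whole if a number of a shift passes 0.05 or a number of a turn 8.59, either way. A call with a gripper value outside its range is refused whole. The fingers move at their own pace and stop on an object; the grip force is fixed at half the most. Time passes only in rows, so rows that do not move let the fingers close. It gives the time, the measured TCP pose, the force, the opening and the grip force at its end, in the units of the state.
- observe(): the state, without advancing time (a new reading comes with each control period).
- camera(name): name is "scene" or "top" or "wrist"; returns a dict with "pixels" (420x560x3 uint8, red, green, blue), "range_z" (420x560 float32, mm along the optical axis (not along the pixel's ray), 0 where there is no reading), "fx", "fy", "cx", "cy" (pixels), "R" (3x3) and "t" (3): a world point X has camera coordinates R X + t; the wrist camera has in their place "hand_eye" (4x4, takes a point from camera to tool coordinates, whose origin is the TCP and whose axes are the flange's). Camera axes: x right, y down, z forward; pixel columns grow to the right and rows downward; lengths in mm; the calibration is good to about 2 mm. A picture is of the moment at which its call begins: read the wrist's pose just before it.
- job_done(): hands the job in; it is judged then, once.
The state is a dict: "t": time; "joint_positions": joint angles; "qvel": joint speeds; "joint_torque": joint torques, N m; "position": TCP position; "eef_rot": TCP orientation; "ft_force": force on the tool from outside, world axes, zero at the start; "moment": the same for the moment, N m; "grip_width": opening from 0.0 (shut) to 1.0 (fully open); "gripper_force": force on a finger pad.
Only numpy, scipy, OpenCV 4.12 (cv2) and the standard library are available. Lean on these libraries where they do the work, as an engineer would, in place of code of your own. Each camera call takes 0.05 s, during which the arm holds its last target. There are 200 camera calls.

### The job

Pick up the round aluminium cover by its fin, lay it flat in the round pocket of the white filtration cell and push it straight down against the sprung seat until the top of its round flange is level with the white block's top face, a steady push of about 12 N, so that a colleague can swing the clips over and tighten them. Never drive the seat down to its stop, and leave the square cover, the tube rack and the cup alone. Hold that push steadily for more than two seconds and finish like that: the program ends while the robot is still pressing the cover, nothing is let go.

Things in the scene. Friction and masses are not known exactly. Their poses are not given: they have to be found in the camera images.
- cell: The filtration cell, fixed to the bench: a white plastic block 150 mm (its x) by 110 mm (its y) and 45 mm high, with a vertical round pocket of 68 mm diameter in the middle of its top, the mouth chamfered 2 mm. On its top, 63 mm from the centre at either end of its x, stands a steel stud 18 mm high with a nut (18 mm across) and a low clip, turned aside. The origin is the centre of the block's underside on the bench; z is up, the top face at z = 45 mm.
- seat: The sprung seat, a flat dark steel disc of 65 mm diameter inside the cell's pocket. The origin is the centre of its upper face, 5 mm below the block's top face when free. It slides only straight down, at most 16 mm, to its stop; its spring begins to yield at about 4 N (the cover's own weight does not move it) and adds 0.9 N per mm: about 12 N when it is 9 mm down, which is where the cover's flange is level with the block's top.
- cover: The same round cover as cover_center (aluminium, 0.14 to 0.22 kg); the origin is the centre of the flange's underside, 25 mm below cover_center; axes the same.
- cover_center (a point): Centre, half-way up, of the loose round cover, plain aluminium: a round flange of 64 mm diameter and 14 mm thick with a narrow upright fin on top to hold it by, 44 mm long (its x), 14 mm thick (its y), standing from 14 mm to 50 mm above the underside. z is up; the point is on the axis, 25 mm above the underside, in the fin. Lying free on the seat, the flange's top stands 9 mm proud of the block's top.
- spare_center (a point): Centre, half-way up, of the other loose cover, for another cell: the same aluminium and fin, but its flange is a square of 62 mm. Not to be used. The point is 25 mm above its underside.
- rack: Orange tube rack, a loose block 70 mm by 125 mm (its x, y) and 34 mm high; origin at the centre of its underside. Leave alone.
- cup: White cup, loose, 80 mm across its rim, 90 mm high; origin at the centre of its underside. Leave alone.
Things that resemble listed ones, but are neither listed nor needed, are in the scene too. What is shaped like the cell but turquoise is not meant.

How it is judged:
By the outcome, as a careful person would: the job done as asked, in the order asked, and still so for the second after the job is handed in, while the arm keeps its last pose, push and grip.
It also fails if it takes over 43 s, if anything falls off the work surface, if the arm or the gripper's body presses on something with over 40 N, if the wrist force passes 120 N, or if a joint passes its speed limit or range.

## Working session

There is one attempt and no reset: what is moved stays moved. The work goes in short steps, Python scripts to look and compute and a tool call to move; the robot and the scene stay as the last step left them, time stands still between calls to the robot, and variables do not carry over. Pictures are saved under pics/ and viewed, at most 10 in all, crops included, and the job is handed in when it is done.

Besides the shell and the picture viewer there is one more tool, called after "Call:" in YAML: its name, and indented under it one key for each argument. apply_moves: Moves the arm, as the interface text tells. Its arguments: {"type":"object","properties":{"commands":{"type":"array","items":{"type":"object","properties":{"x":{"type":"number"},"y":{"type":"number"},"z":{"type":"number"},"wx":{"type":"number"},"wy":{"type":"number"},"wz":{"type":"number"},"fingers":{"type":"number"}}}}},"required":["commands"]}

```bash
mkdir -p pics
cat > h.py <<'E'
import numpy as np, cv2
from rig import observe, camera, job_done
def cloud(c):
    v,u=np.mgrid[0:420,0:560]; z=c["range_z"].astype(float)
    P=np.stack([(u-c["cx"])/c["fx"]*z,(v-c["cy"])/c["fy"]*z,z],-1)
    if "R" in c:
        R=np.array(c["R"]); return (P-np.array(c["t"]).ravel())@R
    H=np.array(c["hand_eye"]); s=c["_s"]
    P=P@H[:3,:3].T+H[:3,3]
    return P@np.array(s["eef_rot"]).T+np.array(s["position"])
def shot(n):
    s=observe(); c=camera(n); c["_s"]=s; c["P"]=cloud(c); c["P"][c["range_z"]==0]=np.nan; return c
def save(c,f): cv2.imwrite("pics/"+f,cv2.cvtColor(c["pixels"],cv2.COLOR_RGB2BGR))
E
python3 - <<'E'
from h import *
import pickle
d={}
for n in("top","scene"):
    c=shot(n); save(c,n+"0.png"); d[n]=c
pickle.dump(d,open("d.pkl","wb"))
s=observe(); print(s["t"],s["ft_force"],s["grip_width"],s["eef_rot"])
E
```

```text
0.1 [-0.21833124 -0.00090492 -0.14405286] 1.001541965678804 [[-9.12360506e-01  4.09387460e-01 -4.63864574e-04]
 [ 4.09387722e-01  9.12359999e-01 -9.61705781e-04]
 [ 2.95011955e-05 -1.06732283e-03 -9.99999430e-01]]
```

View pics/top0.png

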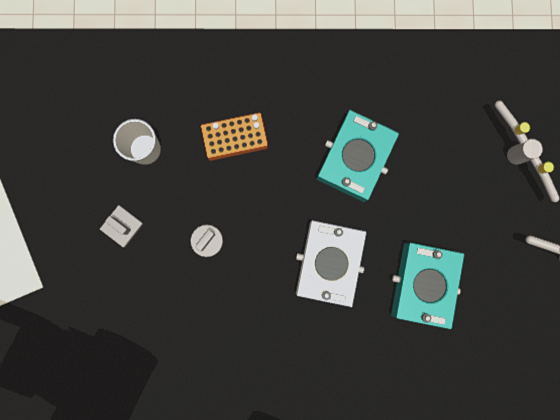

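View pics/scene0.png

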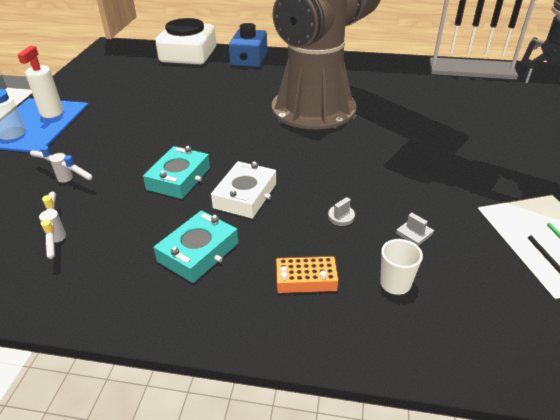

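The top view shows the round cover at (207,240), the white cell with its pocket at (331,263), the square cover at (121,226), and two turquoise decoys at (358,155) and (429,285). Next I measure the cover and the cell.

Run:
```python
from h import *
import pickle
c=pickle.load(open("d.pkl","rb"))["top"]; P=c["P"]; px=c["pixels"].astype(int)
v,u=np.mgrid[0:420,0:560]
def rep(n,m):
    q=P[m]; q=q[~np.isnan(q[:,0])]
    xy=q[:,:2].astype(np.float32); r=cv2.minAreaRect(xy); w=np.linalg.svd(xy-xy.mean(0),full_matrices=False)[2][0]
    print(n,len(q),"mean",q.mean(0).round(1),"z",np.percentile(q[:,2],[5,50,95]).round(1),"rect",np.round(r[0],1),np.round(r[1],1),round(r[2],1),"dir",np.degrees(np.arctan2(w[1],w[0])).round(1),"circ",cv2.minEnclosingCircle(xy))
cv=(np.hypot(u-207,v-240)<28)
rep("fin",cv&(P[...,2]>35)); rep("flange",cv&(P[...,2]>8)&(P[...,2]<25))
ce=(np.hypot(u-331,v-263)<60)
rep("block",ce&(P[...,2]>41)&(P[...,2]<49)&(px.min(-1)>150)&(u<372))
rep("seat",(np.hypot(u-331,v-263)<19)&(px.max(-1)<120))
rep("seatcore",(np.hypot(u-331,v-263)<10))
for p in[(207,240),(331,263),(338,232),(326,295),(235,135),(135,140)]: print(p,P[p[1],p[0]].round(1))
print("mm/px",c["range_z"][263,331]/c["fx"],c["R"])
```

```text
fin 173 mean [542.7 132.2  50. ] z [44.2 50.6 53.8] rect [542.8 132.9] [14.2 43.8] 51.8 dir 141.8 circ ((542.568603515625, 132.59002685546875), 22.1709041595459)
flange 583 mean [542.3 131.9  14.9] z [11.6 14.9 18.3] rect [542.8 133.1] [63.4 61.7] 43.1 dir 50.1 circ ((542.7506713867188, 133.0689239501953), 32.11594009399414)
block 2894 mean [ 494.9 -117.5   45.7] z [42.9 45.8 48.3] rect [ 494.8 -118. ] [110.6 150.1] 77.7 dir 164.1 circ ((494.9561767578125, -117.85165405273438), 92.29517364501953)
seat 175 mean [ 498.1 -119.7   39.1] z [31.4 40.9 43.7] rect [ 495.6 -118.3] [63.2 65.5] 22.8 dir -99.3 circ ((495.0693359375, -118.73068237304688), 33.23417282104492)
seatcore 305 mean [ 495.3 -117.8   40.9] z [38.  40.9 44.1] rect [ 495.3 -117.9] [36.9 35.8] 89.1 dir -75.0 circ ((495.42266845703125, -117.80879974365234), 19.87563133239746)
(207, 240) [542.9 127.2  50.7]
(331, 263) [ 495.4 -117.6   42.7]
(338, 232) [ 555.9 -129.3   66.5]
(326, 295) [ 434.5 -103.9   65.9]
(235, 135) [756.2  72.6  34.6]
(135, 140) [753.5 282.3   4.6]
mm/px 1.9866244 [[-0.00931454 -0.99967161  0.02387291]
 [-0.99668112  0.00735061 -0.08107225]
 [ 0.08087015 -0.02454883 -0.99642229]]
```

The cover is at about (542.6,132.8), with its fin along 141.8°, and the cell is at about (495,−118), with its long axis at −11.8°. I'll move above the cover and turn −14°.

Call:
apply_moves:
  commands:
    - {"x":0.023,"y":-0.038,"z":0,"wz":-7,"fingers":1}
    - {"x":0.023,"y":-0.038,"z":0,"wz":-7,"fingers":1}
    - {"x":0.023,"y":-0.038,"z":0,"fingers":1}
    - {"x":0.023,"y":-0.038,"z":0,"fingers":1}
    - {"x":0.023,"y":-0.038,"z":0,"fingers":1}

```text
invalid input at $.commands[0]: expected keys x, y, z, wx, wy, wz, fingers
```

Call:
apply_moves:
  commands:
    - {"x":0.023,"y":-0.038,"z":0,"fingers":1}
    - {"x":0.023,"y":-0.038,"z":0,"fingers":1}
    - {"x":0.023,"y":-0.038,"z":0,"fingers":1}
    - {"x":0.023,"y":-0.038,"z":0,"fingers":1}
    - {"x":0.023,"y":-0.038,"z":0,"fingers":1}

```text
invalid input at $.commands[0]: expected keys x, y, z, wx, wy, wz, fingers
```

Call:
apply_moves:
  commands:
    - {"x":0.023,"y":-0.038,"z":0,"fingers":1}
    - {"x":0.023,"y":-0.038,"z":-0.01,"fingers":1}
    - {"x":0,"y":0,"z":-0.03,"fingers":1}
    - {"x":0,"y":0,"z":-0.03,"fingers":1}
    - {"z":0,"fingers":1}

```text
invalid input at $.commands[0]: expected keys x, y, z, wx, wy, wz, fingers
```

All keys are needed in every row.

Call:
apply_moves:
  commands:
    - {"x":0.023,"y":-0.038,"z":0,"wx":0,"wy":0,"wz":-7,"fingers":1}
    - {"x":0.023,"y":-0.038,"z":0,"wx":0,"wy":0,"wz":-7,"fingers":1}
    - {"x":0.023,"y":-0.038,"z":0,"wx":0,"wy":0,"wz":0,"fingers":1}
    - {"x":0.023,"y":-0.038,"z":0,"wx":0,"wy":0,"wz":0,"fingers":1}
    - {"x":0.023,"y":-0.038,"z":0,"wx":0,"wy":0,"wz":0,"fingers":1}

```text
t: 0.6
position: [381.5, 401.4, 253.1]
eef_rot: [[-0.786, 0.618, -0.0], [0.618, 0.786, -0.0], [-0.0, -0.0, -1.0]]
ft_force: [0.6, -1.2, 0.6]
grip_width: 1.003
gripper_force: 0.0
```

Call:
apply_moves:
  commands:
    - {"x":0.023,"y":-0.038,"z":0,"wx":0,"wy":0,"wz":0,"fingers":1}
    - {"x":0.023,"y":-0.038,"z":0,"wx":0,"wy":0,"wz":0,"fingers":1}
    - {"x":0.023,"y":-0.038,"z":0,"wx":0,"wy":0,"wz":0,"fingers":1}
    - {"x":0.023,"y":-0.038,"z":0,"wx":0,"wy":0,"wz":0,"fingers":1}
    - {"x":0.023,"y":-0.038,"z":0,"wx":0,"wy":0,"wz":0,"fingers":1}

```text
t: 1.1
position: [496.6, 211.3, 253.2]
eef_rot: [[-0.786, 0.618, -0.0], [0.618, 0.786, -0.0], [0.0, -0.0, -1.0]]
ft_force: [0.1, 0.8, -0.5]
grip_width: 0.996
gripper_force: 0.0
```

Call:
apply_moves:
  commands:
    - {"x":0.023,"y":-0.039,"z":-0.02,"wx":0,"wy":0,"wz":0,"fingers":1}
    - {"x":0.023,"y":-0.039,"z":-0.03,"wx":0,"wy":0,"wz":0,"fingers":1}
    - {"x":0,"y":0,"z":-0.03,"wx":0,"wy":0,"wz":0,"fingers":1}
    - {"x":0,"y":0,"z":0,"wx":0,"wy":0,"wz":0,"fingers":1}

```text
t: 1.5
position: [538.3, 136.5, 172.3]
eef_rot: [[-0.785, 0.62, -0.006], [0.62, 0.785, -0.001], [0.004, -0.005, -1.0]]
ft_force: [-1.0, 0.7, 1.5]
grip_width: 0.997
gripper_force: 0.0
```

Run:
```python
from h import *
c=shot("wrist"); save(c,"w1.png"); P=c["P"]; s=c["_s"]; print(s["position"],s["ft_force"])
d=np.hypot(P[...,0]-542.7,P[...,1]-132.8)<45
for n,lo,hi in(("fin",38,60),("flange",8,25)):
    q=P[d&(P[...,2]>lo)&(P[...,2]<hi)]
    if len(q)<20: print(n,len(q)); continue
    xy=q[:,:2].astype(np.float32); print(n,len(q),q.mean(0).round(1),np.median(q[:,2]),cv2.minAreaRect(xy),cv2.minEnclosingCircle(xy))
```

```text
[538.32236688 136.53427848 172.32005584] [-0.98449596  0.66505742  1.51228649]
fin 1026 [543.  134.6  48.3] 48.566012284770935 ((544.5053100585938, 133.51107788085938), (13.246031761169434, 44.00554275512695), 51.412132263183594) ((544.2220458984375, 133.43980407714844), 22.29790496826172)
flange 3182 [541.9 135.4  12.8] 12.750840049798768 ((543.9644775390625, 133.68873596191406), (62.90605163574219, 62.61793899536133), 53.862586975097656) ((544.5829467773438, 133.13011169433594), 32.24274826049805)
```

View pics/w1.png

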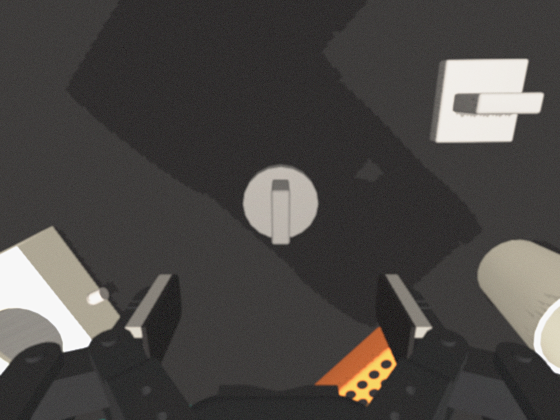

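The wrist view shows the round cover centred at about (281,203), with its fin aligned between the jaws. I'll descend.

Call:
apply_moves:
  commands:
    - {"x":0.001,"y":-0.002,"z":-0.04,"wx":0,"wy":0,"wz":0,"fingers":1}
    - {"x":0,"y":0,"z":-0.04,"wx":0,"wy":0,"wz":0,"fingers":1}
    - {"x":0,"y":0,"z":-0.03,"wx":0,"wy":0,"wz":0,"fingers":1}
    - {"x":0,"y":0,"z":-0.02,"wx":0,"wy":0,"wz":0,"fingers":1}
    - {"x":0,"y":0,"z":0,"wx":0,"wy":0,"wz":0,"fingers":1}

```text
t: 2.05
position: [540.3, 137.0, 44.9]
eef_rot: [[-0.787, 0.617, -0.002], [0.617, 0.787, -0.0], [0.002, -0.002, -1.0]]
ft_force: [0.7, -0.2, 0.2]
grip_width: 0.997
gripper_force: 0.0
```

Call:
apply_moves:
  commands:
    - {"x":0,"y":0,"z":0,"wx":0,"wy":0,"wz":0,"fingers":0}
    - {"x":0,"y":0,"z":0,"wx":0,"wy":0,"wz":0,"fingers":0}
    - {"x":0,"y":0,"z":0,"wx":0,"wy":0,"wz":0,"fingers":0}

```text
t: 2.35
position: [542.2, 136.5, 47.3]
eef_rot: [[-0.786, 0.618, 0.002], [0.618, 0.786, 0.0], [-0.002, 0.002, -1.0]]
ft_force: [-0.3, 0.1, -0.3]
grip_width: 0.517
gripper_force: 0.0
```

Call:
apply_moves:
  commands:
    - {"x":0.001,"y":-0.003,"z":-0.005,"wx":0,"wy":0,"wz":0,"fingers":0}
    - {"x":0,"y":0,"z":0,"wx":0,"wy":0,"wz":0,"fingers":0}
    - {"x":0,"y":0,"z":0,"wx":0,"wy":0,"wz":0,"fingers":-0.2}
    - {"x":0,"y":0,"z":0,"wx":0,"wy":0,"wz":0,"fingers":-0.3}

```text
t: 2.75
position: [542.2, 133.0, 40.7]
eef_rot: [[-0.786, 0.618, -0.0], [0.618, 0.786, -0.0], [0.0, -0.0, -1.0]]
ft_force: [-0.3, -0.7, -0.3]
grip_width: 0.348
gripper_force: 0.0
```

Call:
apply_moves:
  commands:
    - {"x":0.001,"y":0,"z":0.001,"wx":0,"wy":0,"wz":0,"fingers":-0.3}
    - {"x":0,"y":0,"z":0,"wx":0,"wy":0,"wz":0,"fingers":-0.3}
    - {"x":0,"y":0,"z":0,"wx":0,"wy":0,"wz":0,"fingers":-0.3}

```text
t: 3.05
position: [543.3, 133.1, 41.7]
eef_rot: [[-0.786, 0.618, 0.0], [0.618, 0.786, 0.0], [-0.0, 0.0, -1.0]]
ft_force: [0.1, 1.1, -0.4]
grip_width: 0.348
gripper_force: 0.0
```

Settled and precise. I'll close on the fin.

Call:
apply_moves:
  commands:
    - {"x":0,"y":0,"z":0,"wx":0,"wy":0,"wz":0,"fingers":-1}
    - {"x":0,"y":0,"z":0,"wx":0,"wy":0,"wz":0,"fingers":-1}
    - {"x":0,"y":0,"z":0,"wx":0,"wy":0,"wz":0,"fingers":-1}
    - {"x":0,"y":0,"z":0,"wx":0,"wy":0,"wz":0,"fingers":-1}
    - {"x":0,"y":0,"z":0,"wx":0,"wy":0,"wz":0,"fingers":-1}

```text
t: 3.55
position: [543.2, 133.1, 41.8]
eef_rot: [[-0.786, 0.618, -0.0], [0.618, 0.786, -0.0], [0.0, -0.0, -1.0]]
ft_force: [-1.3, -0.7, 5.8]
grip_width: 0.152
gripper_force: 59.1
```

Call:
apply_moves:
  commands:
    - {"x":0,"y":0,"z":0.01,"wx":0,"wy":0,"wz":0,"fingers":-1}
    - {"x":0,"y":0,"z":0.03,"wx":0,"wy":0,"wz":0,"fingers":-1}
    - {"x":0,"y":0,"z":0.03,"wx":0,"wy":0,"wz":0,"fingers":-1}
    - {"x":0,"y":0,"z":0.03,"wx":0,"wy":0,"wz":0,"fingers":-1}
    - {"x":0,"y":0,"z":0.01,"wx":0,"wy":0,"wz":0,"fingers":-1}

```text
t: 4.05
position: [544.5, 133.4, 154.8]
eef_rot: [[-0.786, 0.618, 0.004], [0.618, 0.786, 0.001], [-0.003, 0.003, -1.0]]
ft_force: [-0.1, 0.3, -1.6]
grip_width: 0.15
gripper_force: 58.8
```

Gripped (width 0.15, 59 N) and lifted. Now I carry it to above the cell.

Call:
apply_moves:
  commands:
    - {"x":-0.005,"y":-0.02,"z":0,"wx":0,"wy":0,"wz":0,"fingers":-1}
    - {"x":-0.007,"y":-0.035,"z":0,"wx":0,"wy":0,"wz":0,"fingers":-1}
    - {"x":-0.007,"y":-0.035,"z":0,"wx":0,"wy":0,"wz":0,"fingers":-1}
    - {"x":-0.007,"y":-0.035,"z":0,"wx":0,"wy":0,"wz":0,"fingers":-1}
    - {"x":-0.007,"y":-0.035,"z":0,"wx":0,"wy":0,"wz":0,"fingers":-1}

```text
t: 4.55
position: [509.4, -28.0, 151.3]
eef_rot: [[-0.786, 0.618, -0.001], [0.618, 0.786, 0.0], [0.001, -0.0, -1.0]]
ft_force: [0.1, -0.0, -2.4]
grip_width: 0.154
gripper_force: 58.8
```

Call:
apply_moves:
  commands:
    - {"x":-0.007,"y":-0.035,"z":0,"wx":0,"wy":0,"wz":0,"fingers":-1}
    - {"x":-0.005,"y":-0.02,"z":0,"wx":0,"wy":0,"wz":0,"fingers":-1}
    - {"x":0,"y":0,"z":0,"wx":0,"wy":0,"wz":0,"fingers":-1}
    - {"x":0,"y":0,"z":0,"wx":0,"wy":0,"wz":0,"fingers":-1}
    - {"x":0,"y":0,"z":0,"wx":0,"wy":0,"wz":0,"fingers":-1}

```text
t: 5.05
position: [498.2, -81.3, 151.5]
eef_rot: [[-0.786, 0.618, -0.0], [0.618, 0.786, 0.0], [0.0, -0.0, -1.0]]
ft_force: [0.2, 0.5, -1.5]
grip_width: 0.162
gripper_force: 58.8
```

Run:
```python
from h import *
import pickle
c=shot("wrist"); save(c,"w2.png"); P=c["P"]; s=c["_s"]; print(s["t"],s["position"],s["ft_force"],s["joint_positions"],s["grip_width"])
pickle.dump(c,open("w2.pkl","wb"))
```

```text
5.05 [498.20527516 -81.3051507  151.46982925] [ 0.20894772  0.51870778 -1.48490312] [-2.21905478e-01  4.19252728e-01  2.02406482e+00  1.68284952e-04
  6.98714578e-01 -1.12699939e+00] 0.16183390510712817
```

View pics/w2.png

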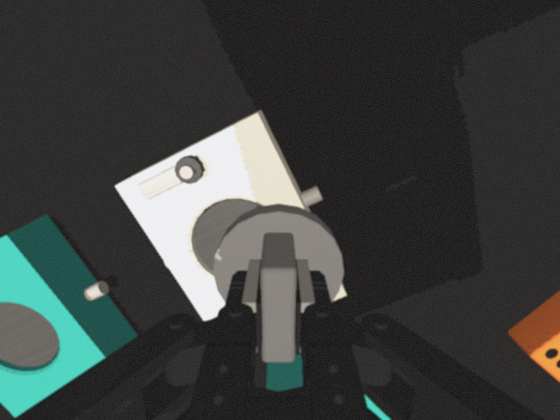

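The wrist view shows the held round cover at about (279,260) and, behind it, the white cell. The cell's pocket arc is visible at about (225,230) and its corners at (116,187) and (262,110). I'll measure the cover against the cell in this one image.

```bash
cat > m.py <<'E'
from h import *
from scipy.optimize import least_squares
def ray(c,uv,z):   # intersect pixels with plane z
    s=c["_s"];H=np.array(c["hand_eye"]);R=np.array(s["eef_rot"])
    d=np.c_[(uv[:,0]-c["cx"])/c["fx"],(uv[:,1]-c["cy"])/c["fy"],np.ones(len(uv))]@H[:3,:3].T@R.T
    o=R@H[:3,3]+s["position"]; return (o+d*((z-o[2])/d[:,2])[:,None])[:,:2]
def circ(p,r0=None):
    f=(lambda q:np.hypot(p[:,0]-q[0],p[:,1]-q[1])-q[2]) if r0 is None else (lambda q:np.hypot(p[:,0]-q[0],p[:,1]-q[1])-r0)
    x0=[*p.mean(0)]+([30] if r0 is None else [])
    r=least_squares(f,x0,loss="soft_l1",f_scale=.5); return r.x.round(2),np.median(abs(r.fun)).round(2)
E
python3 - <<'E'
from m import *
import pickle
c=pickle.load(open("w2.pkl","rb")); P=c["P"]; z=P[...,2]; px=c["pixels"].astype(int)
v,u=np.mgrid[0:420,0:560]
# cover: silhouette top arc
m=(z>100)&(z<135)&(np.hypot(u-279,v-265)<90)&(v<265)
print("flange z",np.percentile(z[m],[5,25,50,75,95]).round(1))
# upper surface of flange: per-column topmost pixel of whole cover => underside rim or top rim
top=(z>119)&(z<128)&(v<290)&(np.hypot(u-279,v-265)<75)
E=[]
for a in np.radians(np.arange(-170,-10,3)):
    for r in range(75,40,-1):
        uu,vv=int(round(280+r*np.cos(a))),int(round(262+r*np.sin(a)))
        if 100<z[vv,uu]<140: E.append((uu,vv,z[vv,uu]));break
E=np.array(E); print(len(E),"edge z",np.percentile(E[:,2],[10,50,90]).round(1), E[::6].round(0).tolist())
tf=P[top]; print("top pts",len(tf),cv2.minEnclosingCircle(tf[:,:2].astype(np.float32)))
# block top
b=(z>42)&(z<48.5)&(px.min(-1)>120)
q=P[b][:,:2]; q=q[np.hypot(q[:,0]-495,q[:,1]+118)<100]
for ang in(-11,-11.4,-11.8,-12.2,-12.6):
    t=np.radians(ang);a=(q-[495,-118])@np.array([[np.cos(t),-np.sin(t)],[np.sin(t),np.cos(t)]])
    print(ang,np.percentile(a,[.3,1,99,99.7],axis=0).round(1).tolist())
# pocket rim: white/grey boundary on the visible arc
g=px.min(-1); R=[]
for a in np.radians(np.arange(110,300,4)):
    for r in range(15,75):
        uu,vv=int(round(240+r*np.cos(a))),int(round(238+r*np.sin(a)))
        if g[vv,uu]>170: R.append((uu,vv));break
R=np.array(R); R=R[(R[:,1]<260)|(R[:,0]<200)]
w=ray(c,R.astype(float),44.); print("rim",len(w),circ(w),circ(w,34.5)); print(np.c_[R,w.round(1)][::5].tolist())
E
```

```text
flange z [114.6 121.9 122.4 122.9 128.7]
54 edge z [110.8 111.9 120.7] [[217.0, 251.0, 121.0], [225.0, 233.0, 117.0], [238.0, 218.0, 112.0], [254.0, 208.0, 111.0], [272.0, 204.0, 111.0], [290.0, 205.0, 112.0], [307.0, 211.0, 113.0], [322.0, 221.0, 113.0], [333.0, 236.0, 121.0]]
top pts 5464 ((498.98736572265625, -81.51251983642578), 31.90513801574707)
-11 [[-73.9, -54.2], [-73.2, -53.4], [45.1, 55.7], [74.5, 56.5]]
-11.4 [[-73.7, -54.2], [-73.1, -53.5], [45.4, 55.5], [74.2, 56.1]]
-11.8 [[-73.5, -54.1], [-73.1, -53.6], [45.8, 55.2], [73.8, 55.8]]
-12.2 [[-73.5, -54.2], [-73.1, -53.6], [46.1, 55.0], [73.5, 55.6]]
-12.6 [[-73.4, -54.4], [-73.1, -53.8], [46.4, 54.8], [73.1, 55.4]]
rim 41 (array([ 495.34, -116.98,   33.39]), np.float64(0.28)) (array([ 496.71, -116.81]), np.float64(0.2))
[[219.0, 257.0, 496.9, -135.4], [195.0, 256.0, 485.3, -148.8], [190.0, 240.0, 473.6, -142.9], [194.0, 223.0, 465.7, -131.7], [203.0, 209.0, 461.9, -119.6], [217.0, 201.0, 463.5, -108.0], [231.0, 197.0, 467.3, -98.4], [246.0, 198.0, 474.3, -90.7], [259.0, 202.0, 482.2, -85.4]]
```

Call:
apply_moves:
  commands:
    - {"x":-0.0015,"y":-0.018,"z":0,"wx":0,"wy":0,"wz":0,"fingers":-1}
    - {"x":-0.0015,"y":-0.018,"z":-0.02,"wx":0,"wy":0,"wz":0,"fingers":-1}
    - {"x":0,"y":0,"z":-0.02,"wx":0,"wy":0,"wz":0,"fingers":-1}
    - {"x":0,"y":0,"z":-0.01,"wx":0,"wy":0,"wz":0,"fingers":-1}
    - {"x":0,"y":0,"z":0,"wx":0,"wy":0,"wz":0,"fingers":-1}

```text
t: 5.6
position: [494.6, -117.0, 100.5]
eef_rot: [[-0.787, 0.617, -0.002], [0.617, 0.787, 0.001], [0.002, -0.001, -1.0]]
ft_force: [0.3, -0.1, -2.2]
grip_width: 0.157
gripper_force: 58.9
```

Call:
apply_moves:
  commands:
    - {"x":0,"y":0,"z":0,"wx":0,"wy":0,"wz":0,"fingers":-1}
    - {"x":0,"y":0,"z":0,"wx":0,"wy":0,"wz":0,"fingers":-1}
    - {"x":0,"y":0,"z":0,"wx":0,"wy":0,"wz":0,"fingers":-1}

```text
t: 5.9
position: [495.8, -117.7, 102.4]
eef_rot: [[-0.786, 0.618, 0.001], [0.618, 0.786, -0.0], [-0.001, 0.0, -1.0]]
ft_force: [-0.6, 0.5, -2.4]
grip_width: 0.152
gripper_force: 58.9
```

Run:
```python
from h import *
import pickle
c=shot("wrist"); save(c,"w3.png"); s=c["_s"]; print(s["t"],s["position"],s["ft_force"]); P=c["P"]; z=P[...,2]
pickle.dump(c,open("w3.pkl","wb"))
v,u=np.mgrid[0:420,0:560]
zt=s["position"][2]-29
top=(abs(z-zt)<4)&(v<290)&(np.hypot(u-279,v-265)<75); tf=P[top]; print("cover",len(tf),np.median(tf[:,2]),cv2.minEnclosingCircle(tf[:,:2].astype(np.float32)))
```

```text
5.9 [ 495.77351902 -117.74843994  102.41910085] [-0.6361936   0.48430891 -2.42396531]
cover 5471 73.41536801328448 ((496.6554260253906, -118.07152557373047), 31.987207412719727)
```

View pics/w3.png

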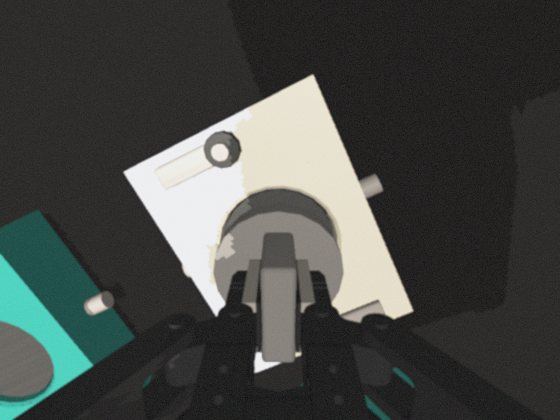

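The cover now hangs concentric over the pocket: the pocket arc shows behind the flange at (278,190), and the block corners are at (124,172), (314,75) and (413,312). I'll check the block centre from its edges.

Run:
```python
from m import *
import pickle
c=pickle.load(open("w3.pkl","rb")); g=c["pixels"].astype(np.float32).min(-1); g=cv2.GaussianBlur(g,(0,0),.8)
def edge(p0,p1):
    p0,p1=np.array(p0,float),np.array(p1,float); d=(p1-p0)/np.linalg.norm(p1-p0); n=np.array([-d[1],d[0]]); o=[]
    for t in np.linspace(.08,.92,60):
        k=np.arange(-7,7.01,.25); q=p0+t*(p1-p0)+k[:,None]*n
        s=cv2.remap(g,q[:,0].astype(np.float32)[None],q[:,1].astype(np.float32)[None],1)[0]
        i=np.argmax(abs(np.gradient(s))); o.append(q[i])
    w=ray(c,np.array(o),45.); vx,vy,x,y=cv2.fitLine(w.astype(np.float32),cv2.DIST_HUBER,0,.01,.01).ravel()
    return np.array([vx,vy]),np.array([x,y])
A=edge((124,172),(314,75)); B=edge((124,172),(205,295)); C=edge((314,75),(413,312))
for e in(A,B,C): print(np.degrees(np.arctan2(e[0][1],e[0][0])).round(2),e[1].round(1))
t=np.radians(-11.8)
ex=np.array([np.cos(t),np.sin(t)]); ey=np.array([-ex[1],ex[0]])
r=np.array([495,-118.])
print("A along x",((A[1]-r)@ex).round(2),"B,C along y",((B[1]-r)@ey).round(2),((C[1]-r)@ey).round(2), "A y-pos",(A[1]-r)@ey,"B,C x-pos",(B[1]-r)@ex,(C[1]-r)@ex)
# pocket rim arc behind the flange: dark->light going outward
R=[]
for a in np.radians(np.arange(-140,-39,4)):
    k=np.arange(66,90,.5); s=cv2.remap(g,(279+k*np.cos(a)).astype(np.float32)[None],(263+k*np.sin(a)).astype(np.float32)[None],1)[0]
    i=np.argmax(np.gradient(s)); R.append((279+k[i]*np.cos(a),263+k[i]*np.sin(a)))
w=ray(c,np.array(R),44.5); print("rim",circ(w),circ(w,35.5),circ(w,34.5),np.round(R[::4],0).tolist())
```

```text
77.65 [ 422.2 -106.2]
-12.23 [ 446.9 -163.4]
-12.2 [510.  -64.6]
A along x -73.67 B,C along y -54.26 55.38 A y-pos -3.305586263231601 B,C x-pos -37.841394693345194 3.766333526516733
rim (array([ 495.27, -116.97,   32.83]), np.float64(0.14)) (array([ 497.68, -118.91]), np.float64(0.35)) (array([ 496.8, -118.2]), np.float64(0.22)) [[226.0, 218.0], [238.0, 202.0], [256.0, 192.0], [276.0, 188.0], [297.0, 191.0], [315.0, 200.0], [329.0, 215.0]]
```

The offset between cover and cell is under 0.5 mm, so I'll descend straight to just above the seat.

Call:
apply_moves:
  commands:
    - {"x":0,"y":0,"z":-0.008,"wx":0,"wy":0,"wz":0,"fingers":-1}
    - {"x":0,"y":0,"z":-0.005,"wx":0,"wy":0,"wz":0,"fingers":-1}
    - {"x":0,"y":0,"z":-0.003,"wx":0,"wy":0,"wz":0,"fingers":-1}
    - {"x":0,"y":0,"z":0,"wx":0,"wy":0,"wz":0,"fingers":-1}
    - {"x":0,"y":0,"z":0,"wx":0,"wy":0,"wz":0,"fingers":-1}

```text
t: 6.45
position: [495.2, -117.9, 85.5]
eef_rot: [[-0.786, 0.618, -0.0], [0.618, 0.786, 0.0], [0.0, -0.0, -1.0]]
ft_force: [0.3, -0.7, -1.4]
grip_width: 0.155
gripper_force: 58.9
```

Call:
apply_moves:
  commands:
    - {"x":0,"y":0,"z":-0.001,"wx":0,"wy":0,"wz":0,"fingers":-1}
    - {"x":0,"y":0,"z":-0.001,"wx":0,"wy":0,"wz":0,"fingers":-1}
    - {"x":0,"y":0,"z":-0.001,"wx":0,"wy":0,"wz":0,"fingers":-1}
    - {"x":0,"y":0,"z":0,"wx":0,"wy":0,"wz":0,"fingers":-1}

```text
t: 6.85
position: [495.2, -117.9, 82.6]
eef_rot: [[-0.786, 0.618, -0.0], [0.618, 0.786, 0.0], [0.0, -0.0, -1.0]]
ft_force: [-0.1, -0.1, -1.1]
grip_width: 0.154
gripper_force: 58.9
```

In the mouth without contact. I'll go on to find the seat.

Call:
apply_moves:
  commands:
    - {"x":0,"y":0,"z":-0.001,"wx":0,"wy":0,"wz":0,"fingers":-1}
    - {"x":0,"y":0,"z":0,"wx":0,"wy":0,"wz":0,"fingers":-1}

```text
t: 7.05
position: [495.3, -117.9, 81.7]
eef_rot: [[-0.786, 0.618, 0.0], [0.618, 0.786, -0.0], [-0.0, 0.0, -1.0]]
ft_force: [-1.1, -0.1, 2.8]
grip_width: 0.157
gripper_force: 59.4
```

Call:
apply_moves:
  commands:
    - {"x":0,"y":0,"z":-0.001,"wx":0,"wy":0,"wz":0,"fingers":-1}
    - {"x":0,"y":0,"z":0,"wx":0,"wy":0,"wz":0,"fingers":-1}

```text
t: 7.25
position: [495.3, -117.9, 80.7]
eef_rot: [[-0.786, 0.618, 0.0], [0.618, 0.786, -0.0], [-0.0, 0.0, -1.0]]
ft_force: [-1.2, 0.2, 2.7]
grip_width: 0.152
gripper_force: 59.5
```

Call:
apply_moves:
  commands:
    - {"x":0,"y":0,"z":-0.002,"wx":0,"wy":0,"wz":0,"fingers":-1}
    - {"x":0,"y":0,"z":0,"wx":0,"wy":0,"wz":0,"fingers":-1}
    - {"x":0,"y":0,"z":0,"wx":0,"wy":0,"wz":0,"fingers":-1}

```text
t: 7.55
position: [495.3, -117.9, 78.7]
eef_rot: [[-0.786, 0.618, 0.0], [0.618, 0.786, -0.0], [-0.0, 0.0, -1.0]]
ft_force: [-0.4, -0.0, 4.3]
grip_width: 0.151
gripper_force: 59.9
```

Seat contact was at TCP z≈81.8, and the force follows the spring. I'll go on to 9 mm of travel.

Call:
apply_moves:
  commands:
    - {"x":0,"y":0,"z":-0.002,"wx":0,"wy":0,"wz":0,"fingers":-1}
    - {"x":0,"y":0,"z":-0.002,"wx":0,"wy":0,"wz":0,"fingers":-1}
    - {"x":0,"y":0,"z":-0.001,"wx":0,"wy":0,"wz":0,"fingers":-1}
    - {"x":0,"y":0,"z":-0.001,"wx":0,"wy":0,"wz":0,"fingers":-1}
    - {"x":0,"y":0,"z":0,"wx":0,"wy":0,"wz":0,"fingers":-1}

```text
t: 8.05
position: [495.3, -117.9, 72.8]
eef_rot: [[-0.786, 0.618, 0.0], [0.618, 0.786, -0.0], [-0.0, 0.0, -1.0]]
ft_force: [-1.8, 0.2, 10.0]
grip_width: 0.154
gripper_force: 60.6
```

Run:
```python
from h import *
F=[]
for k in range(6):
    c=shot("wrist"); F.append([*c["_s"]["ft_force"],*c["_s"]["position"]])
    P=c["P"];z=P[...,2];v,u=np.mgrid[0:420,0:560]
    px=c["pixels"].astype(int)
    cx,cy=c["_s"]["position"][:2]+[.8,-.2]
    rr=np.hypot(P[...,0]-cx,P[...,1]-cy)
    fl=(rr>25)&(rr<31)&(v<265)&(abs(z-44)<8)   # ring of flange
    bl=(rr>37)&(rr<44)&(v<265)&(abs(z-44)<8)
    print(fl.sum(),np.median(z[fl]).round(2),bl.sum(),np.median(z[bl]).round(2), [np.median(z[fl&(u<265)]).round(2),np.median(z[fl&(u>293)]).round(2)])
save(c,"w4.png"); print(np.mean(F,0).round(2),observe()["t"])
```

```text
2046 43.87 3650 43.83 [np.float64(43.88), np.float64(43.89)]
2027 43.89 3651 43.84 [np.float64(43.93), np.float64(43.88)]
2015 43.93 3634 43.85 [np.float64(43.94), np.float64(43.95)]
2011 43.97 3651 43.85 [np.float64(44.02), np.float64(43.94)]
2031 43.98 3647 43.86 [np.float64(44.05), np.float64(43.95)]
2022 43.99 3648 43.85 [np.float64(43.99), np.float64(43.98)]
[  -1.82    0.6    10.41  495.37 -117.9    72.9 ] 8.35
```

View pics/w4.png

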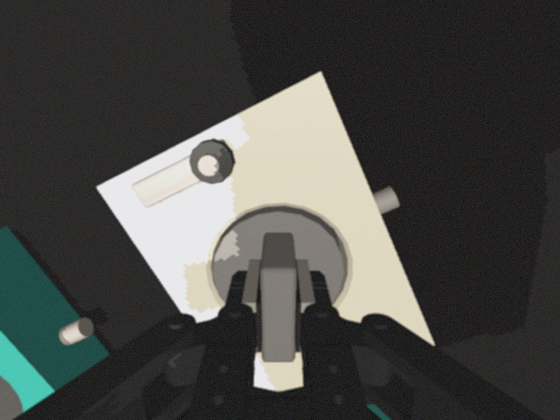

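The cover sits in the pocket and is level with the block (flange 43.9, block 43.85), and the spring force is about right. I'll hold for over 2 s and watch for drift.

Call:
apply_moves:
  commands:
    - {"x":0,"y":0,"z":0,"wx":0,"wy":0,"wz":0,"fingers":-1}
    - {"x":0,"y":0,"z":0,"wx":0,"wy":0,"wz":0,"fingers":-1}
    - {"x":0,"y":0,"z":0,"wx":0,"wy":0,"wz":0,"fingers":-1}
    - {"x":0,"y":0,"z":0,"wx":0,"wy":0,"wz":0,"fingers":-1}
    - {"x":0,"y":0,"z":0,"wx":0,"wy":0,"wz":0,"fingers":-1}

```text
t: 8.85
position: [495.4, -117.9, 73.0]
eef_rot: [[-0.786, 0.618, 0.0], [0.618, 0.786, -0.0], [-0.0, 0.0, -1.0]]
ft_force: [-2.7, 0.3, 10.5]
grip_width: 0.149
gripper_force: 60.6
```

Call:
apply_moves:
  commands:
    - {"x":0,"y":0,"z":0,"wx":0,"wy":0,"wz":0,"fingers":-1}
    - {"x":0,"y":0,"z":0,"wx":0,"wy":0,"wz":0,"fingers":-1}
    - {"x":0,"y":0,"z":0,"wx":0,"wy":0,"wz":0,"fingers":-1}
    - {"x":0,"y":0,"z":0,"wx":0,"wy":0,"wz":0,"fingers":-1}
    - {"x":0,"y":0,"z":0,"wx":0,"wy":0,"wz":0,"fingers":-1}

```text
t: 9.35
position: [495.3, -117.9, 72.9]
eef_rot: [[-0.786, 0.618, 0.0], [0.618, 0.786, -0.0], [-0.0, 0.0, -1.0]]
ft_force: [-1.8, -0.1, 10.7]
grip_width: 0.15
gripper_force: 60.6
```

Call:
apply_moves:
  commands:
    - {"x":0,"y":0,"z":0,"wx":0,"wy":0,"wz":0,"fingers":-1}
    - {"x":0,"y":0,"z":0,"wx":0,"wy":0,"wz":0,"fingers":-1}
    - {"x":0,"y":0,"z":0,"wx":0,"wy":0,"wz":0,"fingers":-1}
    - {"x":0,"y":0,"z":0,"wx":0,"wy":0,"wz":0,"fingers":-1}
    - {"x":0,"y":0,"z":0,"wx":0,"wy":0,"wz":0,"fingers":-1}

```text
t: 9.85
position: [495.4, -117.9, 72.9]
eef_rot: [[-0.786, 0.618, 0.0], [0.618, 0.786, -0.0], [-0.0, 0.0, -1.0]]
ft_force: [-1.8, 0.1, 11.1]
grip_width: 0.152
gripper_force: 60.6
```

```bash
cat > lv.py <<'E'
from h import *
F=[]
for k in range(8):
    c=shot("wrist"); F.append([*c["_s"]["ft_force"],*c["_s"]["position"]])
    P=c["P"];z=P[...,2];v,u=np.mgrid[0:420,0:560]
    cx,cy=c["_s"]["position"][:2]+[.8,-.2]
    rr=np.hypot(P[...,0]-cx,P[...,1]-cy)
    fl=(rr>25)&(rr<31)&(v<265)&(abs(z-44)<8); bl=(rr>37)&(rr<44)&(v<265)&(abs(z-44)<8)
    print(np.median(z[fl]).round(2),np.median(z[bl]).round(2),F[-1][2].round(2),F[-1][5].round(2))
print(np.mean(F,0).round(2),observe()["t"])
E
python3 lv.py
```

```text
44.0 43.84 11.13 72.94
43.97 43.83 10.58 72.93
43.98 43.85 11.06 72.93
43.96 43.86 10.05 72.94
43.95 43.84 10.41 72.93
43.98 43.83 10.06 72.93
43.98 43.84 10.46 72.93
43.97 43.83 10.56 72.95
[-1.9000e+00  3.5000e-01  1.0540e+01  4.9536e+02 -1.1790e+02  7.2930e+01] 10.25
```

Call:
apply_moves:
  commands:
    - {"x":0,"y":0,"z":0,"wx":0,"wy":0,"wz":0,"fingers":-1}
    - {"x":0,"y":0,"z":0,"wx":0,"wy":0,"wz":0,"fingers":-1}
    - {"x":0,"y":0,"z":0,"wx":0,"wy":0,"wz":0,"fingers":-1}
    - {"x":0,"y":0,"z":0,"wx":0,"wy":0,"wz":0,"fingers":-1}
    - {"x":0,"y":0,"z":0,"wx":0,"wy":0,"wz":0,"fingers":-1}

```text
t: 10.75
position: [495.4, -117.9, 72.9]
eef_rot: [[-0.786, 0.618, 0.0], [0.618, 0.786, -0.0], [-0.0, 0.0, -1.0]]
ft_force: [-1.4, 0.1, 10.1]
grip_width: 0.155
gripper_force: 60.6
```

Call:
apply_moves:
  commands:
    - {"x":0,"y":0,"z":0,"wx":0,"wy":0,"wz":0,"fingers":-1}
    - {"x":0,"y":0,"z":0,"wx":0,"wy":0,"wz":0,"fingers":-1}
    - {"x":0,"y":0,"z":0,"wx":0,"wy":0,"wz":0,"fingers":-1}
    - {"x":0,"y":0,"z":0,"wx":0,"wy":0,"wz":0,"fingers":-1}
    - {"x":0,"y":0,"z":0,"wx":0,"wy":0,"wz":0,"fingers":-1}

```text
t: 11.25
position: [495.4, -117.9, 72.9]
eef_rot: [[-0.786, 0.618, 0.0], [0.618, 0.786, -0.0], [-0.0, 0.0, -1.0]]
ft_force: [-1.9, 0.0, 10.0]
grip_width: 0.155
gripper_force: 60.6
```

```bash
python3 -c "
from rig import *
s=observe();print(s['t'],s['position'],s['ft_force']);print(job_done())"
```

```text
11.25 [ 495.37278913 -117.91082406   72.94265843] [-1.91965701  0.02503771 10.02521696]
the job is handed in; nothing more can be done
None
```

I handed the job in at 11.25 s with the arm still pressing: the round cover is in the white cell's pocket, flange within about 0.15 mm of level with the block's top, held steadily for over 3 s at about 12 N on the seat (about 10.5 N at the wrist plus the cover's weight).

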